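# Unstack the setting-up pieces of the laser marker onto their rest plates

### The arm

A 6-joint arm with a two-finger parallel gripper is mounted at the origin on a cart in front of the work surface, level with it; the furniture and walls round the work are solid. World frame = base frame: x ahead of the robot, y to its left, z up, the work surface at z = 0. Lengths are in m, angles in rad, forces in N, time in s.
With the tool pointing down it reaches from about 0.275 to 0.775 m from the base axis. Payload 14.6 kg.
Tool frame: the origin (TCP) lies midway between the tips of the shut fingers; the grasp point (between the pads) lies 19 mm behind it; z points along the fingers, y is the line along which they close (so a half turn about z gives the same grasp; the last joint's range is limited). The gripper opens to 85 mm and grips with 20 to 120 N. Pads are 22 mm wide; open, the fingers measure 114 mm over their backs; the gripper's body (76 mm by 85 mm) begins 54 mm behind the grasp point. The pads swing forward as they close: fully open they stand 13 mm farther back than shut.
Start: joints at [-1.353, 0.263, -0.048, 1.259, 0, 1.415], TCP at [0.191, -0.489, 0.231] pointing down, gripper open.
Joint ranges: [-2.65, 2.65], [-0.89, 1.7], [-1.18, 1.37], [-2.13, 2.11], [-1.35, 1.29], [-3.14, 3.14]. Speed limits (rad/s): [1.89, 1.89, 2.57, 2.79, 3.14, 3.14].

### API

Orientations are given as a unit quaternion [w, x, y, z].
In Python, from bench import arm gives the robot as it stands.
- The arm moves only by the shell command python3 steer.py 'ROWS' [OPENING] [FORCE]. ROWS is a JSON list that holds a single list of rows (three levels of brackets), with 1 to 5 rows, each of 6 numbers: dx, dy, dz in cm, then a rotation vector rx, ry, rz in units of 0.25 rad; each row shifts and turns the commanded pose from where the row before left it, along the tool's axes as they then stand; what a row does not reach is not made up. A row lasts 1/10 s, in which the tool goes at most 0.05 m and 0.15 rad, less where a joint would pass 70% of its speed; a pose out of reach is approached as far as the arm can. OPENING is the opening from 0.0 (shut) to 1.0 (fully open), set as the command begins (- or left out keeps the last). The fingers move at their own pace and stop on an object; FORCE is the grip in N (left out, the last holds). Time passes only in rows, so rows that do not move let the fingers close. It prints the time, the measured TCP pose, the force, the opening and the grip force at its end. Input that does not fit is refused with a message, and nothing moves.
- arm.get_state(): the state, without advancing time (a new reading comes with each control period).
- arm.get_image(name): name is "side" or "top" or "wrist"; returns the picture (400x640x3 uint8, red, green, blue); there is no depth.
- arm.get_calibration(name): a dict with "fx", "fy", "cx", "cy" (pixels), "D" ([k1, k2, p1, p2, k3] as OpenCV has them; the pictures are not rectified), "rvec" (rotation vector, rad) and "tvec" (3), from world to camera coordinates, as OpenCV has them. Camera axes: x right, y down, z forward; pixel columns grow to the right and rows downward; lengths in m; the calibration is good to about 2 mm. A picture is of the moment at which its call begins: read the wrist's pose just before it. get_calibration takes no time and is no camera call; for the wrist camera it gives the pose at the moment of the call.
- arm.hand_in(): hands the job in; it is judged then, once.
The state is a dict: "time": time; "joint_positions": joint angles; "joint_velocities": joint speeds; "effort": joint torques, N m; "position": TCP position; "tcp_rot": TCP orientation; "contact_force": force on the tool from outside, world axes, zero at the start; "torque": the same for the moment, N m; "opening": opening from 0.0 (shut) to 1.0 (fully open); "grasp_force": force on a finger pad.
Only numpy, scipy, OpenCV 4.12 (cv2) and the standard library are available. Lean on these libraries where they do the work, as an engineer would, in place of code of your own. Each camera call takes 0.05 s, during which the arm holds its last target. There are 200 camera calls.

### The job

The laser marker's four setting-up pieces have been left in one stack: take it apart from the top and put each piece, upright as it stands now, in the middle of the dark rest plate that shows its outline (V-block, black block, plain round puck, brass bush with a bore). Turn the V-block and the black block to match their outlines, the V-block's groove along the dark line (either way round will do). Set each piece down gently, without dropping it or toppling any, and leave all four standing free.

Things in the scene. Friction and masses are not known exactly. Their poses are not given: they have to be found in the camera images.
- v_block: Grey steel V-block, 50 mm along its x, 44 mm along its y, 24 mm high, about 0.27 kg, with a V groove in its top that runs along its x; its two faces across y are flat, 44 mm apart, good to grip. Origin: centre of its underside; z up. Starts on the desk at the foot of the stack (then black block, puck, bush, centred to about 2 mm).
- black_block: Black rectangular block, 30 mm along its x, 44 mm along its y, 18 mm high, about 0.09 kg, a small silver disc in its top. Origin: centre of its underside; z up. Starts on the V-block, underside 24 mm above the desk, its length across the groove (x and y parallel to the V-block's within 0.1 rad); across its 30 mm the V-block below stands out 10 mm each side.
- puck: Plain solid aluminium disc, 36 mm diameter, 22 mm high, about 0.07 kg. Origin: centre of its underside; z is its axis, up. Starts third in the stack, its underside 42 mm above the desk.
- bush: Brass bush standing on its flange: flange 31 mm diameter and 14 mm high, narrower neck of 24 mm above it with a bore open at the top, 29 mm high in all, about 0.12 kg. Origin: centre of the flange's underside; z is its axis, up. Starts on top of the stack, its underside 64 mm above the desk.
- plate_v: Fixed square dark steel rest plate, 72 x 72 mm, 5 mm thick, lying flat on the desk, small pale screw heads in its corners. Origin: centre of its underside, on the desk; z up; its top is at z = 5 mm. Its pale inlay is the V-block's outline: 50 mm along its x, 44 mm along its y, with a dark line along x through the middle for the groove.
- plate_block: Fixed square dark steel rest plate, 72 x 72 mm, 5 mm thick, lying flat on the desk, small pale screw heads in its corners. Origin: centre of its underside, on the desk; z up; its top is at z = 5 mm. Its pale inlay is the black block's outline: a plain rectangle, 30 mm along its x, 44 mm along its y.
- plate_disc: Fixed square dark steel rest plate, 72 x 72 mm, 5 mm thick, lying flat on the desk, small pale screw heads in its corners. Origin: centre of its underside, on the desk; z up; its top is at z = 5 mm. Its pale inlay is the puck's outline: a full disc of 36 mm.
- plate_bush: Fixed square dark steel rest plate, 72 x 72 mm, 5 mm thick, lying flat on the desk, small pale screw heads in its corners. Origin: centre of its underside, on the desk; z up; its top is at z = 5 mm. Its pale inlay is the bush's outline: a ring of 31 mm with a dark centre (the bore) of 16 mm.

How it is judged:
At the end, for the whole second after the job is handed in: Each of the four pieces stands at rest on its own plate (underside 3 to 8 mm above the plate's underside, that is on its 5 mm top), its centre within 10 mm of the plate's centre, upright within 0.12 rad; V-block and black block turned to within 0.2 rad of their outlines, either way round (horizontal distance between v_block and plate_v below 0.01 m and z of v_block in the frame of plate_v between 0.003 and 0.008 m and angle between each of v_block, black_block, puck, bush's own z axis and vertical below 0.12 rad and linear speed of each of v_block, black_block, puck, bush below 0.02 m/s and angle between the x axis of v_block and the x axis of plate_v, either way round below 0.2 rad and horizontal distance between black_block and plate_block below 0.01 m and z of black_block in the frame of plate_block between 0.003 and 0.008 m and angle between the x axis of black_block and the x axis of plate_block, either way round below 0.2 rad and horizontal distance between puck and plate_disc below 0.01 m and z of puck in the frame of plate_disc between 0.003 and 0.008 m and horizontal distance between bush and plate_bush below 0.01 m and z of bush in the frame of plate_bush between 0.003 and 0.008 m); the robot touches nothing.
It fails at once if a piece is toppled (tilted more than 0.6 rad) (angle between any of v_block, black_block, puck, bush's own z axis and vertical above 0.6 rad).
It fails at once if a piece is dropped or slammed onto its plate (faster than 0.5 m/s within the last 25 mm) ((horizontal distance between v_block and plate_v below 0.05 m and z of v_block in the frame of plate_v below 0.03 m and linear speed of v_block above 0.5 m/s) or (horizontal distance between black_block and plate_block below 0.05 m and z of black_block in the frame of plate_block below 0.03 m and linear speed of black_block above 0.5 m/s) or (horizontal distance between puck and plate_disc below 0.05 m and z of puck in the frame of plate_disc below 0.03 m and linear speed of puck above 0.5 m/s) or (horizontal distance between bush and plate_bush below 0.05 m and z of bush in the frame of plate_bush below 0.03 m and linear speed of bush above 0.5 m/s)).
It also fails if it takes over 120 s, if anything falls off the work surface, if the arm or the gripper's body presses on something with over 40 N, if the wrist force passes 120 N, or if a joint passes its speed limit or range.

## Working session

There is one attempt and no reset: what is moved stays moved. The work goes in short steps, Python scripts to look and compute and a shell command to move; the robot and the scene stay as the last step left them, time stands still between calls to the robot, and variables do not carry over. Pictures are saved under pics/ and viewed, at most 14 in all, crops included, and the job is handed in when it is done.

```bash
ls; mkdir -p pics; cat > h.py <<'E'
import numpy as np,cv2
from bench import arm
def snap(cam,name):
    c=arm.get_calibration(cam); im=arm.get_image(cam); cv2.imwrite(f'pics/{name}.png',im[:,:,::-1]); return im,c
def K(c): return np.array([[c['fx'],0,c['cx']],[0,c['fy'],c['cy']],[0,0,1.]])
def ray(c,uv,z):
    p=cv2.undistortPoints(np.array(uv,float).reshape(-1,1,2),K(c),np.array(c['D'],float)).reshape(-1,2)
    R=cv2.Rodrigues(np.array(c['rvec'],float))[0]; C=-R.T@np.array(c['tvec'],float).ravel()
    d=np.c_[p,np.ones(len(p))]@R
    return C+d*((z-C[2])/d[:,2])[:,None]
def proj(c,P): return cv2.projectPoints(np.array(P,float).reshape(-1,1,3),np.array(c['rvec'],float),np.array(c['tvec'],float),K(c),np.array(c['D'],float))[0].reshape(-1,2)
E
python3 - <<'E'
from h import *
for n in('top','side'):
    im,c=snap(n,n+'0')
    R=cv2.Rodrigues(np.array(c['rvec'],float))[0];print(n,-R.T@np.array(c['tvec']).ravel(),c['fx'])
s=arm.get_state();print(s)
E
```

```text
bench.py
pics
steer.py
top [0.4036275  0.03153851 0.9106798 ] 391.069001040545
side [ 0.23296975 -0.81551157  0.40940794] 464.56404738167043
{'time': 0.1, 'joint_positions': array([-1.35328374e+00,  2.63466992e-01, -4.88822483e-02,  1.25939324e+00,
        3.45736979e-05,  1.41549206e+00]), 'joint_velocities': array([-0.00050294,  0.00106264,  0.00255743,  0.0005228 , -0.0008116 ,
       -0.00135683]), 'effort': array([ 3.82786282e-03, -6.38574529e+01,  3.85064685e+01,  1.00929709e-02,
       -5.83502492e-05, -1.51571658e-05]), 'position': array([ 0.19117425, -0.48868891,  0.23087416]), 'tcp_rot': array([-4.73387075e-04,  9.82676093e-01,  1.85330712e-01,  2.56615554e-06]), 'contact_force': array([-0.57993367,  0.41227438,  0.23846647]), 'torque': array([ 0.0325243 ,  0.03149195, -0.07290612]), 'grasp_force': 0.0, 'opening': 1.0019809577320935}
```

View pics/top0.png

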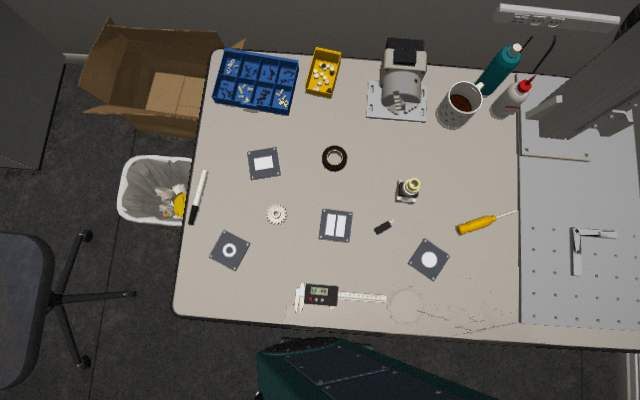

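View pics/side0.png

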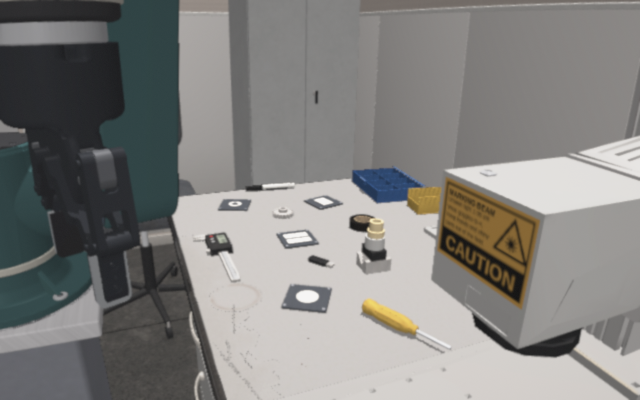

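Top view: plates at block (264,163), V (336,225), bush (230,250), disc (429,259). The stack is near (408,190), and the laser column is at the upper right. Next I'll measure the plates and crop the stack.

```bash
python3 - <<'E'
from h import *
im=cv2.imread('pics/top0.png');c=arm.get_calibration('top')
g=cv2.cvtColor(im,cv2.COLOR_BGR2GRAY)
for n,(u,v) in dict(block=(264,163),V=(336,225),bush=(230,250),disc=(429,259)).items():
    m=np.zeros_like(g);m[v-26:v+26,u-26:u+26]=(g[v-26:v+26,u-26:u+26]<115)*255
    cs=max(cv2.findContours(m,cv2.RETR_EXTERNAL,cv2.CHAIN_APPROX_NONE)[0],key=cv2.contourArea)
    P=ray(c,cs.reshape(-1,2),.005)[:,:2]
    r=cv2.minAreaRect((P*1000).astype(np.float32))
    # inlay
    mm=np.zeros_like(g);cv2.drawContours(mm,[cv2.convexHull(cs)],-1,255,-1);
    mm=cv2.erode(mm,np.ones((9,9)));mm[g<120]=0
    ii=cv2.findNonZero(mm);Q=ray(c,ii.reshape(-1,2),.005)[:,:2]
    ri=cv2.minAreaRect((Q*1000).astype(np.float32))
    print(n,np.round(r[0],1),np.round(r[1],1),round(r[2],1),'inlay',Q.mean(0).round(4),np.round(ri[0],1),np.round(ri[1],1),round(ri[2],1))
cr=lambda f,x,y,w,h,k:cv2.resize(cv2.imread(f)[y:y+h,x:x+w],None,fx=k,fy=k,interpolation=cv2.INTER_CUBIC)
a=cr('pics/top0.png',375,155,70,55,7);b=cr('pics/top0.png',238,140,70,55,7);d=cr('pics/side0.png',345,205,60,75,7)
cv2.imwrite('pics/c1.png',np.hstack([cv2.resize(a,(400,314)),cv2.resize(d,(300,375))[:314]]))
print(ray(c,[(420,190)],.0)*1, ray(c,[(560,160),(520,120),(430,85),(460,110),(334,158),(384,227),(460,233)],0).round(3))
E
```

```text
block [666.2 199.1] [73.1 73.1] 14.7 inlay [0.6675 0.1995] [667.5 199.6] [31.9 45.1] 15.6
V [530.4  14.2] [71.9 71.9] 87.3 inlay [0.531  0.0144] [531.1  14.5] [45.3 51.4] 87.5
bush [452.5 253.4] [71.5 71. ] 68.2 inlay [0.4528 0.2547] [453.4 255.5] [29.9 30.6] 5.0
disc [ 469.  -206.3] [72.5 72.1] 59.4 inlay [ 0.4694 -0.2071] [ 470.1 -207.5] [35.1 36.8] 48.0
[[ 0.63292054 -0.18195494  0.        ]] [[ 0.74  -0.53   0.   ]
 [ 0.836 -0.431  0.   ]
 [ 0.911 -0.199  0.   ]
 [ 0.849 -0.277  0.   ]
 [ 0.695  0.03   0.   ]
 [ 0.537 -0.1    0.   ]
 [ 0.537 -0.28   0.   ]]
```

View pics/c1.png

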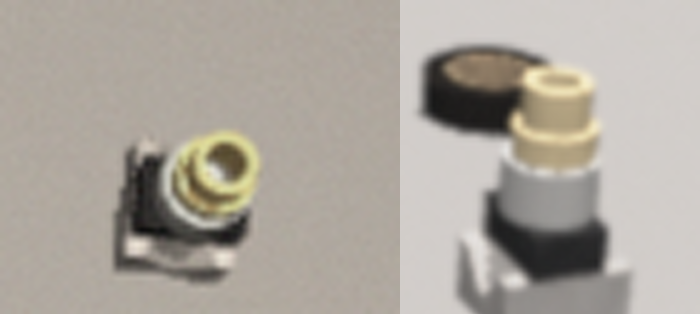

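The crop shows the bush, puck, black block and V-block stacked, with the bore top near top-image (414,184). The V notch faces left (−x), so the groove runs roughly along x. I'll go above the stack and look with the wrist camera.

```bash
cat >> h.py <<'E'
from scipy.spatial.transform import Rotation as Ro
def go(x,y,z,yaw=None):
    "tool-axis deltas to a world target; yaw = world angle (deg) of tool y line, then turn about tool z"
    s=arm.get_state();q=s['tcp_rot'];R=Ro.from_quat([q[1],q[2],q[3],q[0]])
    p=np.array(s['position']);M=R.as_matrix()
    print('t',round(s['time'],1),'pos',p.round(4),'tooly',round(np.degrees(np.arctan2(M[1,1],M[0,1])),1),'tz',M[:,2].round(4),'tool delta',(M.T@(np.array([x,y,z])-p)).round(4))
    if yaw is not None:
        a=np.arctan2(M[1,1],M[0,1]);d=(a-np.radians(yaw)+np.pi/2)%np.pi-np.pi/2
        print('rz',round(d,4))
E
python3 - <<'E'
from h import *
print(ray(arm.get_calibration('top'),[(414.4,184.4)],.093))
go(.60,-.17,.27,-90)
cw=arm.get_calibration('wrist');R=cv2.Rodrigues(np.array(cw['rvec'],float))[0];print(-R.T@np.array(cw['tvec']).ravel(),R[2],cw['fx'])
E
```

```text
[[ 0.62089454 -0.14759331  0.093     ]]
t 0.1 pos [ 0.1912 -0.4887  0.2309] tooly -68.6 tz [-2.e-04  9.e-04 -1.e+00] tool delta [ 0.4968 -0.1479 -0.0389]
rz 0.3728
[ 0.2622902  -0.45944331  0.37398604] [-0.28148603 -0.10943954 -0.95330405] 304.7467938863053
```

Careful with the scale: shifts go in cm and turns go in units of 0.25 rad. That gives: 0.04 m is 4, -0.012 m is -1.2.

```bash
python3 steer.py '[[[4, -1.2, -0.8, 0, 0, 0], [4, -1.2, -0.8, 0, 0, 0], [4, -1.2, -0.8, 0, 0, 0], [4, -1.2, -0.8, 0, 0, 0], [4, -1.2, -0.8, 0, 0, 0]]]' 1.0 40
python3 steer.py '[[[4, -1.2, 0, 0, 0, 0], [4, -1.2, 0, 0, 0, 0], [4, -1.2, 0, 0, 0, 0], [4, -1.2, 0, 0, 0, 0], [4, -1.2, 0, 0, 0, 0]]]'
python3 steer.py '[[[4, -1.3, 0, 0, 0, 0], [4, -1.3, 0, 0, 0, 0], [3, -1.2, 0, 0, 0, 0], [0, 0, 0, 0, 0, 0.6], [0, 0, 0, 0, 0, 0.6]]]'
python3 steer.py '[[[0, 0, 0, 0, 0, 0.292], [0, 0, 0, 0, 0, 0], [0, 0, 0, 0, 0, 0]]]'
python3 - <<'E'
from h import *
go(.621,-.148,.25,-90); im,c=snap('wrist','w1')
print(proj(c,[(.621,-.148,.093),(.621,-.148,0)]))
E
```

```text
time: 0.6
position: [0.3566, -0.3589, 0.2715]
tcp_rot: [-0.0, 0.983, 0.185, -0.0]
contact_force: [-0.2, -0.3, -0.7]
opening: 0.998
grasp_force: 0.0
time: 1.1
position: [0.5212, -0.2301, 0.271]
tcp_rot: [-0.0, 0.983, 0.185, -0.0]
contact_force: [-0.4, -0.5, 0.4]
opening: 0.998
grasp_force: 0.0
time: 1.6
position: [0.6092, -0.155, 0.2705]
tcp_rot: [-0.0, 0.999, 0.034, -0.001]
contact_force: [-0.3, 0.4, -0.4]
opening: 0.999
grasp_force: 0.0
time: 1.9
position: [0.6086, -0.156, 0.2711]
tcp_rot: [-0.0, 1.0, 0.001, -0.0]
contact_force: [0.4, 0.2, -0.1]
opening: 0.999
grasp_force: 0.0
t 1.9 pos [ 0.6086 -0.156   0.2711] tooly -89.9 tz [-4.e-04  2.e-04 -1.e+00] tool delta [ 0.0125 -0.008   0.0211]
rz 0.0022
[[313.23244422 165.0444664 ]
 [314.60715649 151.58322626]]
```

View pics/w1.png

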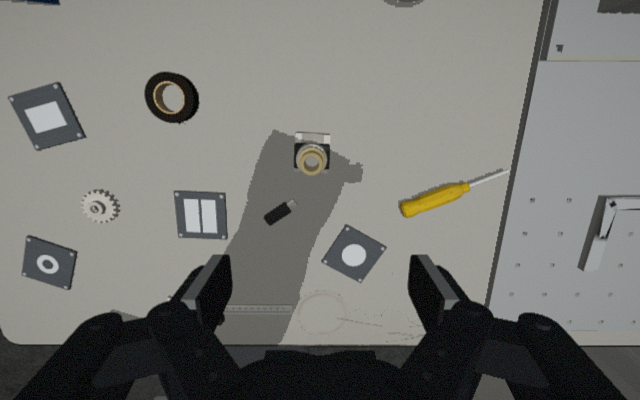

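Wrist view: stack at about (312,158) and bore at about (313,161). The V-block's edge is nearly level, so its groove runs nearly along world x. Zooming in.

```bash
python3 - <<'E'
import cv2
i=cv2.imread('pics/w1.png')[122:186,280:344]
cv2.imwrite('pics/c2.png',cv2.resize(i,(576,576),interpolation=cv2.INTER_CUBIC))
E
```

```text
(no output)
```

View pics/c2.png

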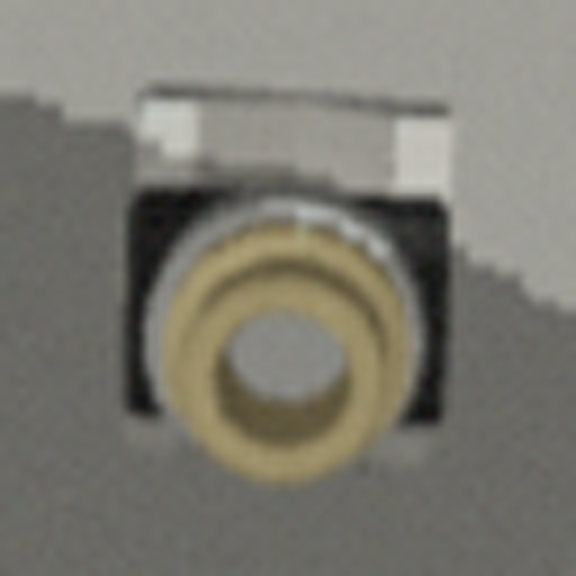

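```bash
python3 - <<'E'
from h import *
c=arm.get_calibration('wrist')
f=lambda a:[(280+x/9-.44,122+y/9-.44) for x,y in a]
print('bush',ray(c,f([(285,378)]),.093),'flange',ray(c,f([(163,345),(417,345)]),.078))
print('blk',ray(c,f([(130,200),(447,203),(441,420),(127,414)]),.042))
print('V',ray(c,f([(143,94),(452,105)]),.024))
b=ray(c,f([(285,378)]),.093)[0];go(b[0],b[1],.12,-90)
for n,p in dict(V=(.531,.0143,.005),disc=(.4695,-.2065,.005),bush=(.4528,.254,.005),blk=(.667,.1993,.005)).items(): print(n,proj(c,[p]))
# inlay centroids in wrist image
g=cv2.cvtColor(cv2.imread('pics/w1.png'),cv2.COLOR_BGR2GRAY)
for n,(u,v,t) in dict(V=(201,215,5),disc=(354,254,5),blk=(45,117,5)).items():
    m=np.zeros_like(g);m[v-18:v+18,u-18:u+18]=(g[v-18:v+18,u-18:u+18]>150)*255
    print(n,ray(c,[cv2.findNonZero(m).reshape(-1,2).mean(0)],.005).round(4))
E
```

```text
bush [[ 0.62261034 -0.14591277  0.093     ]] flange [[ 0.62378866 -0.13044739  0.078     ]
 [ 0.62386128 -0.1618391   0.078     ]]
blk [[ 0.63690974 -0.12378542  0.042     ]
 [ 0.63660729 -0.16647581  0.042     ]
 [ 0.60688826 -0.16599959  0.042     ]
 [ 0.60762908 -0.1226959   0.042     ]]
V [[ 0.64926673 -0.12444137  0.024     ]
 [ 0.64785863 -0.1675812   0.024     ]]
t 1.9 pos [ 0.6085 -0.1561  0.2711] tooly -89.9 tz [-3.e-04  1.e-04 -1.e+00] tool delta [ 0.0141 -0.0101  0.1511]
rz 0.002
V [[201.39346206 214.7133644 ]]
disc [[353.94976224 253.63002845]]
bush [[ 48.7253852 262.8816857]]
blk [[ 46.88951998 116.18048817]]
V [[0.53   0.0162 0.005 ]]
disc [[ 0.4675 -0.206   0.005 ]]
blk [[0.6662 0.2018 0.005 ]]
```

Scaled: 0.014 m is 1.4, -0.01 m is -1.

```bash
python3 steer.py '[[[1.4, -1, 2, 0, 0, 0], [0, 0, 4.5, 0, 0, 0], [0, 0, 4.5, 0, 0, 0], [0, 0, 4, 0, 0, 0], [0, 0, 0, 0, 0, 0]]]'
python3 - <<'E'
from h import *
go(.6225,-.146,.065,-90)
E
```

```text
time: 2.45
position: [0.6199, -0.1451, 0.1167]
tcp_rot: [-0.001, 1.0, 0.001, -0.004]
contact_force: [-0.5, -0.2, -0.1]
opening: 0.999
grasp_force: 0.0
t 2.5 pos [ 0.6199 -0.1451  0.1167] tooly -89.9 tz [-0.0076  0.0028 -1.    ] tool delta [0.003  0.001  0.0516]
rz 0.0011
```

Scaled: 0.02 m is 2, 0.01 m is 1.

```bash
python3 steer.py '[[[0.1, 0, 2, 0, 0, 0], [0.1, 0, 2, 0, 0, 0], [0, 0, 1, 0, 0, 0], [0, 0, 0, 0, 0, 0]]]'
python3 - <<'E'
from h import *
go(.6225,-.146,.065,-90); im,c=snap('wrist','w2')
E
```

```text
time: 2.85
position: [0.6246, -0.1461, 0.0717]
tcp_rot: [-0.0, 1.0, 0.0, -0.0]
contact_force: [-0.0, -0.3, -0.5]
opening: 1.0
grasp_force: 0.0
t 2.9 pos [ 0.6246 -0.1461  0.0717] tooly -90.0 tz [-4.e-04  2.e-04 -1.e+00] tool delta [-0.0021 -0.0001  0.0067]
rz 0.0003
```

View pics/w2.png

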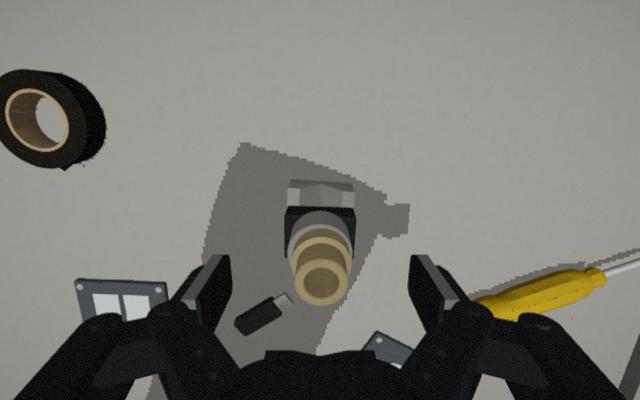

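The bush is centred between the fingers at (321,280). I'll go down the last 6 mm and close.

```bash
python3 steer.py '[[[-0.2, 0, 0.6, 0, 0, 0], [0, 0, 0, 0, 0, 0], [0, 0, 0, 0, 0, 0]]]' 
python3 steer.py '[[[0, 0, 0, 0, 0, 0], [0, 0, 0, 0, 0, 0], [0, 0, 0, 0, 0, 0], [0, 0, 0, 0, 0, 0], [0, 0, 0, 0, 0, 0]]]' 0.0 40
python3 steer.py '[[[0, 0, 0, 0, 0, 0], [0, 0, 0, 0, 0, 0], [0, 0, 0, 0, 0, 0]]]'
python3 -c "
from h import *
go(.6225,-.146,.2,-90)"
```

```text
time: 3.2
position: [0.6227, -0.1461, 0.0658]
tcp_rot: [0.0, 1.0, -0.0, 0.0]
contact_force: [0.6, -0.1, 0.9]
opening: 1.0
grasp_force: 0.0
time: 3.7
position: [0.6228, -0.1461, 0.0656]
tcp_rot: [0.0, 1.0, -0.0, 0.0]
contact_force: [-0.6, -0.5, 3.7]
opening: 0.335
grasp_force: 39.4
time: 4.0
position: [0.6228, -0.1461, 0.0656]
tcp_rot: [0.0, 1.0, -0.0, 0.0]
contact_force: [-1.3, -0.3, 5.8]
opening: 0.336
grasp_force: 39.5
t 4.0 pos [ 0.6228 -0.1461  0.0656] tooly -90.0 tz [ 5.e-04 -2.e-04 -1.e+00] tool delta [-2.000e-04 -1.000e-04 -1.344e-01]
rz -0.0002
```

Scaled: -0.005 m is -0.5, -0.035 m is -3.5.

```bash
python3 steer.py '[[[0, 0, -0.5, 0, 0, 0], [0, 0, -2, 0, 0, 0], [0, 0, -3.5, 0, 0, 0], [0, 0, -3, 0, 0, 0], [0, 0, 0, 0, 0, 0]]]' 
python3 - <<'E'
from h import *
go(.4528,.2545,.1,-90); im,c=snap('side','s2')
cv2.imwrite('pics/s2c.png',cv2.resize(im[120:290,290:460,::-1],None,fx=3,fy=3))
E
```

```text
time: 4.5
position: [0.6242, -0.1465, 0.1593]
tcp_rot: [0.001, 1.0, -0.0, 0.003]
contact_force: [1.2, -0.2, -1.9]
opening: 0.336
grasp_force: 39.7
t 4.5 pos [ 0.6242 -0.1465  0.1593] tooly -90.0 tz [ 0.0053 -0.0019 -1.    ] tool delta [-0.1717 -0.4011  0.0576]
rz -0.0001
```

View pics/s2c.png

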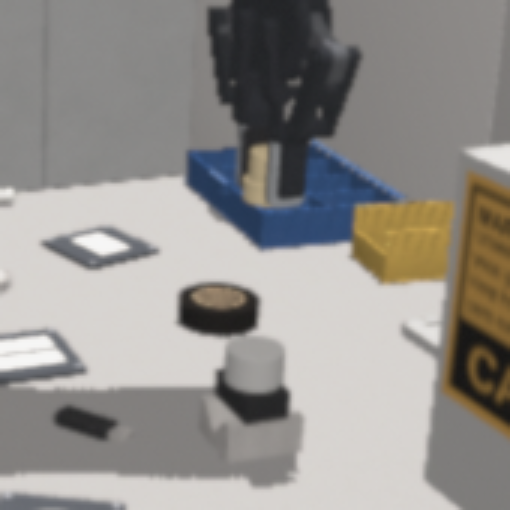

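The bush is held upright in the fingers, and puck, block and V-block are undisturbed. Carrying it over to its plate.

```bash
python3 steer.py '[[[-1, -2, 0, 0, 0, 0], [-1.6, -3.7, 0, 0, 0, 0], [-1.6, -3.7, 0, 0, 0, 0], [-1.6, -3.7, 0, 0, 0, 0], [-1.6, -3.7, 0, 0, 0, 0]]]' 
python3 steer.py '[[[-1.6, -3.7, 0, 0, 0, 0], [-1.6, -3.7, 0, 0, 0, 0], [-1.6, -3.7, 0, 0, 0, 0], [-1.6, -3.7, 0, 0, 0, 0], [-1.6, -3.7, 0, 0, 0, 0]]]' 
python3 steer.py '[[[-1.2, -3, 0, 0, 0, 0], [-0.6, -1.8, 1, 0, 0, 0], [0, 0, 2, 0, 0, 0], [0, 0, 0, 0, 0, 0], [0, 0, 0, 0, 0, 0]]]' 
python3 - <<'E'
from h import *
go(.4528,.2545,.0076,-90)
E
```

```text
time: 5.05
position: [0.5472, 0.0233, 0.154]
tcp_rot: [-0.0, 1.0, -0.0, -0.001]
contact_force: [0.7, 0.1, -0.0]
opening: 0.339
grasp_force: 39.8
time: 5.55
position: [0.4669, 0.1396, 0.1569]
tcp_rot: [-0.025, 0.999, 0.047, -0.002]
contact_force: [0.1, 0.3, -1.0]
opening: 0.336
grasp_force: 39.8
time: 6.05
position: [0.4484, 0.1593, 0.1301]
tcp_rot: [-0.035, 0.997, 0.064, -0.003]
contact_force: [0.9, -0.1, -1.4]
opening: 0.337
grasp_force: 39.9
t 6.0 pos [0.4484 0.1593 0.1301] tooly -82.7 tz [-0.0105  0.0695 -0.9975] tool delta [ 0.0167 -0.085   0.1288]
rz 0.1279
```

```bash
python3 - <<'E'
from h import *
print(arm.get_state()['joint_positions'].round(3))
E
```

```text
[ 0.127  0.233 -0.38   0.96   0.07   3.141]
```
Joint 6 at limit 3.14. tool yaw: j6 = j1-dependent: reducing tool yaw... at start j1=-1.353, j6=1.415, tool y -68.6. j6 ~ j1 + const? Now j1 .127 → j6 3.14: j6 - j1 ≈ 3.0 at tool y -82.7; at start 2.768 at -68.6°. So rotation +rz (tool) decreases world yaw -> increases j6. I need to turn back: j6 by -π (half turn) for general, or rotate -90° such that tooly along x: for the bush & puck any yaw OK. For V-block and block, choose: V-block grip at tooly -92 at stack: j6 there? At stack j1≈-.23: j6=2.77-.23-... tooly -90: j6 = 2.768 + (j1+1.353)+ .373 → j6-j1=3.14. At stack, j6=2.91. At V plate j1=.03 → 3.17: over limit! So use half turn: j6-j1=0, i.e. tool y = +90. Rotate by -π about z (rz negative): 21 rows of .15, 2.1 s. Fine. Do it here? with bush held, above bench. Do I need to now: for bush plate j1=.51, j6=3.65 for -90; rotate by -.9 enough, or do the full -π now (j6→ .5). At tool yaw +90 camera is on the -x side. Fine. Also gives good camera for... fine. Do it now: rz -0.15 × 21. Rotation about TCP; held bush central. Do it with tilt correction afterwards. Note commanded pose vs. actual: "what a row does not reach is not made up" ; fine.

Joint 6 is at its limit. I'll turn the tool back by half a turn, which gives the same grasp line and has room everywhere.

Scaled: -0.15 rad is -0.6.

```bash
R='x'; python3 steer.py '[[[0, 0, 0, 0, 0, -0.4], [0, 0, 0, 0, 0, -0.6], [0, 0, 0, 0, 0, -0.6], [0, 0, 0, 0, 0, -0.6], [0, 0, 0, 0, 0, -0.6]]]' >/dev/null
python3 steer.py '[[[0, 0, 0, 0, 0, -0.6], [0, 0, 0, 0, 0, -0.6], [0, 0, 0, 0, 0, -0.6], [0, 0, 0, 0, 0, -0.6], [0, 0, 0, 0, 0, -0.6]]]' >/dev/null
python3 steer.py '[[[0, 0, 0, 0, 0, -0.6], [0, 0, 0, 0, 0, -0.6], [0, 0, 0, 0, 0, -0.6], [0, 0, 0, 0, 0, -0.6], [0, 0, 0, 0, 0, -0.6]]]' >/dev/null
python3 steer.py '[[[0, 0, 0, 0, 0, -0.6], [0, 0, 0, 0, 0, -0.6], [0, 0, 0, 0, 0, -0.6], [0, 0, 0, 0, 0, -0.6], [0, 0, 0, 0, 0, -0.6]]]'
python3 - <<'E'
from h import *
go(.4528,.2545,.0076,-90)
s=arm.get_state();q=s['tcp_rot'];M=Ro.from_quat([q[1],q[2],q[3],q[0]]).as_matrix()
print('tilt fix (tool)',np.cross([0,0,1],M.T@[0,0,-1]),s['joint_positions'].round(3))
E
```

```text
time: 8.05
position: [0.4492, 0.1593, 0.131]
tcp_rot: [-0.005, 0.029, 0.999, 0.035]
contact_force: [0.6, -0.6, -1.4]
opening: 0.336
grasp_force: 39.9
t 8.1 pos [0.4492 0.1593 0.131 ] tooly 86.7 tz [-0.0088  0.0698 -0.9975] tool delta [0.0002 0.0865 0.1297]
rz -0.0581
tilt fix (tool) [ 0.06913892 -0.01277819  0.        ] [ 0.127  0.232 -0.379  0.96   0.07   0.184]
```

```bash
python3 steer.py '[[[0, 0, 0, 0.276, -0.052, -0.232], [0, 0, 0, 0, 0, 0]]]'
python3 -c "
from h import *
go(.4528,.2545,.1,-90)"
```

```text
time: 8.25
position: [0.449, 0.1599, 0.1309]
tcp_rot: [0.001, 0.002, 1.0, -0.0]
contact_force: [-0.5, 0.3, -1.7]
opening: 0.336
grasp_force: 39.9
t 8.2 pos [0.449  0.1599 0.1309] tooly 89.8 tz [ 2.1e-03 -6.0e-04 -1.0e+00] tool delta [-0.0034  0.0946  0.0309]
rz -0.004
```

Scaled: 0.04 m is 4, 0.03 m is 3, -0.004 rad is -0.016.

```bash
python3 steer.py '[[[-0.1, 3, 1, 0, 0, -0.016], [-0.1, 4, 2, 0, 0, 0], [-0.1, 2.5, 3, 0, 0, 0], [0, 0, 3, 0, 0, 0], [0, 0, 0, 0, 0, 0]]]'
python3 -c "
from h import *
go(.4528,.2545,.0066,-90)"
```

```text
time: 8.75
position: [0.4501, 0.2543, 0.0378]
tcp_rot: [-0.002, 0.001, 1.0, -0.0]
contact_force: [0.4, -0.4, 0.7]
opening: 0.333
grasp_force: 40.1
t 8.8 pos [0.4501 0.2543 0.0378] tooly 89.9 tz [-0.0043 -0.     -1.    ] tool delta [-0.0029  0.0002  0.0312]
rz -0.0022
```

```bash
python3 steer.py '[[[-0.1, 0, 1.5, 0, 0, 0], [0, 0, 1, 0, 0, 0], [0, 0, 0.2, 0, 0, 0], [0, 0, 0, 0, 0, 0], [0, 0, 0, 0, 0, 0]]]'
python3 -c "
from h import *
go(.4528,.2545,.0066,-90)"
```

```text
time: 9.25
position: [0.4533, 0.2545, 0.0141]
tcp_rot: [0.001, 0.001, 1.0, 0.0]
contact_force: [-0.1, -0.3, -1.2]
opening: 0.333
grasp_force: 40.1
t 9.2 pos [0.4533 0.2545 0.0141] tooly 89.9 tz [ 1.7e-03  9.0e-04 -1.0e+00] tool delta [ 0.0005 -0.      0.0075]
rz -0.0019
```

```bash
python3 steer.py '[[[0, 0, 0.1, 0, 0, 0], [0, 0, 0.1, 0, 0, 0], [0, 0, 0, 0, 0, 0]]]'
python3 - <<'E'
from h import *
im,c=snap('side','s3')
cv2.imwrite('pics/s3c.png',cv2.resize(im[120:230,180:290,::-1],None,fx=4,fy=4,interpolation=cv2.INTER_CUBIC))
E
```

```text
time: 9.55
position: [0.4528, 0.2546, 0.0114]
tcp_rot: [0.0, 0.001, 1.0, 0.0]
contact_force: [0.1, 0.3, -0.9]
opening: 0.333
grasp_force: 40.1
```

View pics/s3c.png

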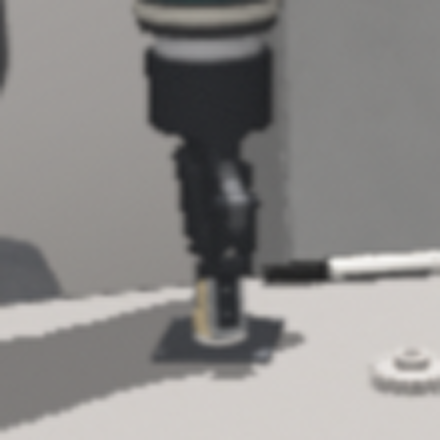

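The held bush hovers just above the middle of its plate. I'll lower it in small steps until it touches.

Scaled: 0.0015 m is 0.15.

```bash
python3 steer.py '[[[0, 0, 0.15, 0, 0, 0], [0, 0, 0.15, 0, 0, 0], [0, 0, 0, 0, 0, 0]]]'
python3 steer.py '[[[0, 0, 0.1, 0, 0, 0], [0, 0, 0, 0, 0, 0]]]'|sed -n '2p;4p'
python3 steer.py '[[[0, 0, 0.1, 0, 0, 0], [0, 0, 0, 0, 0, 0]]]'|sed -n '2p;4p'
```

```text
time: 9.9
position: [0.4527, 0.2545, 0.0081]
tcp_rot: [0.0, 0.001, 1.0, 0.0]
contact_force: [-0.2, 0.5, -1.6]
opening: 0.333
grasp_force: 40.1
position: [0.4528, 0.2545, 0.0072]
contact_force: [-1.0, -0.2, -1.9]
position: [0.4529, 0.2546, 0.0066]
contact_force: [-1.7, -0.7, 3.6]
```

```bash
python3 steer.py '[[[0, 0, 0, 0, 0, 0], [0, 0, 0, 0, 0, 0], [0, 0, 0, 0, 0, 0], [0, 0, 0, 0, 0, 0], [0, 0, 0, 0, 0, 0]]]' 1.0
python3 steer.py '[[[0, 0, -2, 0, 0, 0], [0, 0, -4, 0, 0, 0], [0, 0, -4, 0, 0, 0], [0, 0, -4, 0, 0, 0], [0, 0, 0, 0, 0, 0]]]'
python3 -c "
from h import *
go(.622,-.146,.15,-90); im,c=snap('wrist','w3'); print(proj(c,[(.4528,.2545,.034),(.4528,.2545,.005)]))"
```

```text
time: 10.8
position: [0.4529, 0.2546, 0.0063]
tcp_rot: [0.0, 0.001, 1.0, 0.0]
contact_force: [0.6, 0.1, 0.0]
opening: 1.002
grasp_force: 0.0
time: 11.3
position: [0.4548, 0.2553, 0.151]
tcp_rot: [0.004, 0.001, 1.0, 0.001]
contact_force: [0.9, -0.3, -0.7]
opening: 0.999
grasp_force: 0.0
t 11.3 pos [0.4548 0.2553 0.151 ] tooly 89.9 tz [ 0.0076  0.0028 -1.    ] tool delta [-0.1677 -0.4011  0.0012]
rz -0.0012
[[316.95351704 191.17467955]
 [317.11799961 182.70102961]]
```

View pics/w3.png

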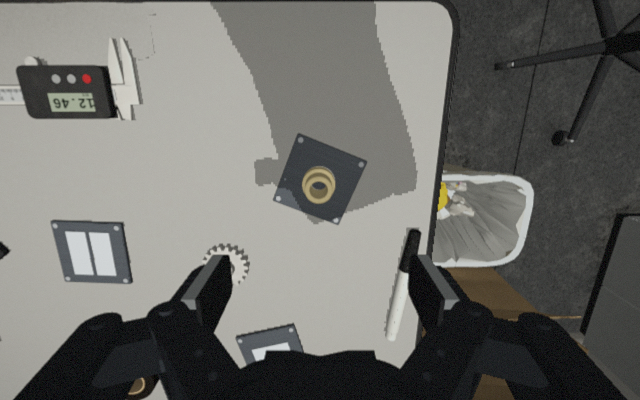

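The bush stands at (319,185), with its base within about 3 mm of the plate centre. Back to the stack for the puck.

```bash
python3 steer.py '[[[-1.85, -4.45, 0, 0, 0, 0], [-1.85, -4.45, 0, 0, 0, 0], [-1.85, -4.45, 0, 0, 0, 0], [-1.85, -4.45, 0, 0, 0, 0], [-1.85, -4.45, 0, 0, 0, 0]]]' >/dev/null
python3 steer.py '[[[-1.85, -4.45, 0, 0, 0, 0], [-1.85, -4.45, 0, 0, 0, 0], [-1.85, -4.45, 0, 0, 0, 0], [-1.85, -4.45, 0, 0, 0, 0], [0, 0, 0, 0, 0, 0]]]'
python3 steer.py '[[[0, 0, 0, 0, 0, 0]]]'
python3 - <<'E'
from h import *
go(.622,-.146,.044,-90); im,c=snap('wrist','w4'); print(proj(c,[(.622,-.146,.064)]))
cv2.imwrite('pics/w4c.png',cv2.resize(im[130:250,260:380,::-1],None,fx=4.5,fy=4.5,interpolation=cv2.INTER_CUBIC))
E
```

```text
time: 12.35
position: [0.6197, -0.1511, 0.1442]
tcp_rot: [-0.0, 0.003, 1.0, -0.0]
contact_force: [-0.4, 0.6, -0.2]
opening: 1.003
grasp_force: 0.0
time: 12.45
position: [0.6182, -0.1469, 0.1447]
tcp_rot: [-0.001, 0.001, 1.0, 0.001]
contact_force: [-0.2, 0.5, 0.6]
opening: 1.002
grasp_force: 0.0
t 12.4 pos [ 0.6182 -0.1469  0.1447] tooly 89.8 tz [-0.0013  0.0013 -1.    ] tool delta [-0.0039  0.0008  0.1007]
rz -0.003
[[319.116749   212.44548872]]
```

View pics/w4c.png

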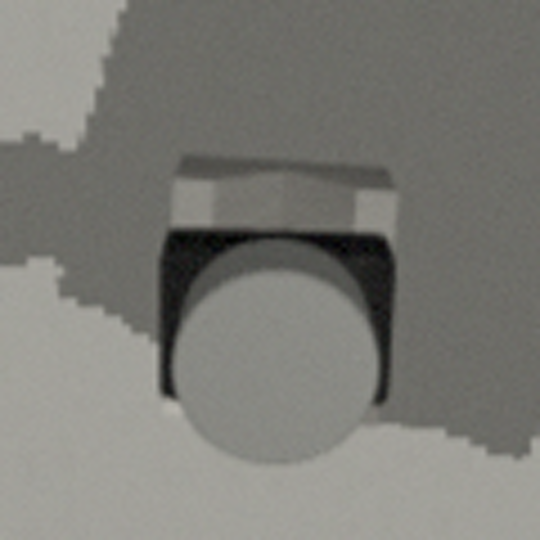

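Puck top centre is at crop (276,367), image (321,211.5), so it stands at about (0.6215, −0.1445). Going down to grip it.

```bash
python3 steer.py '[[[-0.33, 0.24, 1, 0, 0, -0.012], [0, 0, 3.5, 0, 0, 0], [0, 0, 3, 0, 0, 0], [0, 0, 0, 0, 0, 0], [0, 0, 0, 0, 0, 0]]]'
python3 -c "
from h import *
go(.6215,-.1445,.045,-90)"
```

```text
time: 13.0
position: [0.6219, -0.1428, 0.0716]
tcp_rot: [0.0, -0.001, 1.0, 0.0]
contact_force: [0.2, 0.2, 0.6]
opening: 1.0
grasp_force: 0.0
t 13.0 pos [ 0.6219 -0.1428  0.0716] tooly 90.2 tz [ 2.e-04  6.e-04 -1.e+00] tool delta [ 0.0004 -0.0018  0.0266]
rz 0.0029
```

```bash
python3 steer.py '[[[0, -0.18, 1.2, 0, 0, 0], [0, 0, 1.2, 0, 0, 0], [0, 0, 0.2, 0, 0, 0], [0, 0, 0, 0, 0, 0]]]'|sed -n 2p
python3 steer.py '[[[0, 0, 0, 0, 0, 0], [0, 0, 0, 0, 0, 0], [0, 0, 0, 0, 0, 0], [0, 0, 0, 0, 0, 0], [0, 0, 0, 0, 0, 0]]]' 0.0 40 >/dev/null
python3 steer.py '[[[0, 0, 0, 0, 0, 0], [0, 0, 0, 0, 0, 0]]]'
python3 steer.py '[[[0, 0, -0.5, 0, 0, 0], [0, 0, -2, 0, 0, 0], [0, 0, -3.5, 0, 0, 0], [0, 0, -2, 0, 0, 0], [0, 0, 0, 0, 0, 0]]]' 
python3 -c "
from h import *
go(.4685,-.2065,.0086,-90)"
```

```text
position: [0.6219, -0.1455, 0.045]
time: 14.1
position: [0.6223, -0.1456, 0.0458]
tcp_rot: [0.001, -0.001, 1.0, 0.0]
contact_force: [-0.5, 0.9, 5.3]
opening: 0.404
grasp_force: 39.8
time: 14.6
position: [0.6233, -0.1461, 0.1284]
tcp_rot: [0.003, -0.001, 1.0, -0.001]
contact_force: [-0.3, -0.7, -0.5]
opening: 0.408
grasp_force: 40.0
t 14.6 pos [ 0.6233 -0.1461  0.1284] tooly 90.1 tz [ 0.0051 -0.0012 -1.    ] tool delta [ 0.1555 -0.06    0.1191]
rz 0.0017
```

Scaled: 0.035 m is 3.5, 0.032 m is 3.2.

```bash
python3 steer.py '[[[1.8, -0.7, 0, 0, 0, 0], [3.5, -1.4, 0, 0, 0, 0], [3.5, -1.4, 0, 0, 0, 0], [3.5, -1.4, 0, 0, 0, 0], [3.2, -1.05, 1, 0, 0, 0]]]'>/dev/null
python3 steer.py '[[[0, 0, 3, 0, 0, 0], [0, 0, 3, 0, 0, 0], [0, 0, 1.5, 0, 0, 0], [0, 0, 0, 0, 0, 0], [0, 0, 0, 0, 0, 0]]]'
python3 -c "
from h import *
go(.4685,-.2065,.0088,-90)"
```

```text
time: 15.6
position: [0.4671, -0.2052, 0.0403]
tcp_rot: [0.0, -0.001, 1.0, 0.0]
contact_force: [0.2, -0.5, -0.4]
opening: 0.401
grasp_force: 40.0
t 15.6 pos [ 0.4671 -0.2052  0.0403] tooly 90.1 tz [ 3.e-04  6.e-04 -1.e+00] tool delta [-0.0014 -0.0013  0.0315]
rz 0.0018
```

```bash
python3 steer.py '[[[-0.14, -0.13, 1.2, 0, 0, 0], [0, 0, 1, 0, 0, 0], [0, 0, 0.5, 0, 0, 0], [0, 0, 0, 0, 0, 0]]]'|sed -n '2p;4p'
python3 steer.py '[[[0, 0, 0.2, 0, 0, 0], [0, 0, 0, 0, 0, 0], [0, 0, 0, 0, 0, 0]]]'|sed -n '2p;4p'
```

```text
position: [0.4682, -0.2063, 0.0124]
contact_force: [-0.1, 0.3, -0.4]
position: [0.4687, -0.2067, 0.0114]
contact_force: [-1.4, 0.3, 0.0]
```

Scaled: 0.001 m is 0.1.

```bash
python3 steer.py '[[[0, 0, 0.1, 0, 0, 0], [0, 0, 0, 0, 0, 0]]]'|sed -n '2p;4p'
python3 steer.py '[[[0, 0, 0.1, 0, 0, 0], [0, 0, 0, 0, 0, 0]]]'|sed -n '2p;4p'
```

```text
position: [0.4686, -0.2066, 0.0102]
contact_force: [0.0, -0.2, -0.4]
position: [0.4686, -0.2066, 0.0091]
contact_force: [-1.0, -0.6, -0.6]
```

```bash
python3 steer.py '[[[0, 0, 0.07, 0, 0, 0], [0, 0, 0, 0, 0, 0]]]'|sed -n '2p;4p'
python3 steer.py '[[[0, 0, 0.05, 0, 0, 0], [0, 0, 0, 0, 0, 0]]]'|sed -n '2p;4p'
```

```text
position: [0.4686, -0.2066, 0.0088]
contact_force: [-2.4, 1.5, 7.1]
position: [0.4687, -0.2067, 0.0088]
contact_force: [-4.9, 2.6, 16.7]
```

Touched down. Releasing the puck and going back for the black block.

```bash
python3 steer.py '[[[0, 0, 0, 0, 0, 0], [0, 0, 0, 0, 0, 0], [0, 0, 0, 0, 0, 0], [0, 0, 0, 0, 0, 0], [0, 0, 0, 0, 0, 0]]]' 1.0|sed -n '2p;4,5p'
python3 steer.py '[[[0, 0, -2, 0, 0, 0], [0, 0, -4, 0, 0, 0], [0, 0, -4, 0, 0, 0], [0, 0, -3, 0, 0, 0], [-4, 1.5, 0, 0, 0, 0]]]'>/dev/null
python3 steer.py '[[[-4, 1.5, 0, 0, 0, 0], [-4, 1.5, 0, 0, 0, 0], [-3, 1.5, 0, 0, 0, 0], [0, 0, 0, 0, 0, 0], [0, 0, 0, 0, 0, 0]]]'
python3 - <<'E'
from h import *
go(.622,-.1447,.026,89); im,c=snap('wrist','w5'); print(proj(c,[(.622,-.145,.042)]))
a=cv2.resize(im[130:250,260:380,::-1],(540,540),interpolation=cv2.INTER_CUBIC)
cv2.imwrite('pics/w5c.png',a)
# puck position check, top camera
im,c=snap('top','t5');cv2.imwrite('pics/t5c.png',cv2.resize(im[130:290,200:460,::-1],(780,480),interpolation=cv2.INTER_CUBIC))
E
```

```text
position: [0.4686, -0.2066, 0.0079]
contact_force: [-0.7, -0.1, 0.1]
opening: 1.001
time: 18.6
position: [0.6185, -0.146, 0.1375]
tcp_rot: [-0.0, -0.001, 1.0, 0.0]
contact_force: [-0.2, 0.2, -0.3]
opening: 1.0
grasp_force: 0.0
t 18.6 pos [ 0.6185 -0.146   0.1375] tooly 90.2 tz [-0.e+00  5.e-04 -1.e+00] tool delta [-0.0035  0.0012  0.1115]
rz 0.0202
[[319.2681806  205.81111209]]
```

View pics/w5c.png

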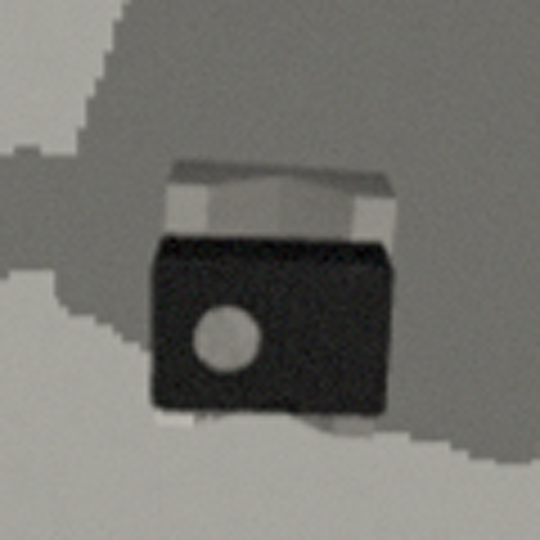

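View pics/t5c.png

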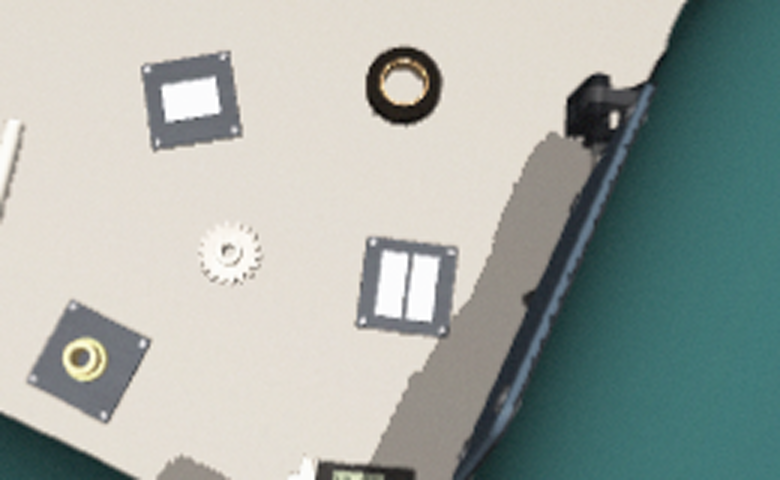

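Black block top centre is at crop (273,338) and turned about −1.8°, so it stands at about (0.621, −0.1443). In the top crop the bush stands centred on its plate at (85,358); the arm hides the puck. Gripping the block across its 44 mm.

Scaled: 0.035 m is 3.5, 0.01 m is 1, 0.035 rad is 0.14.

```bash
python3 steer.py '[[[-0.25, 0.17, 1, 0, 0, 0.14], [0, 0, 3.5, 0, 0, 0], [0, 0, 3.5, 0, 0, 0], [0, 0, 0, 0, 0, 0], [0, 0, 0, 0, 0, 0]]]'>/dev/null
python3 -c "
from h import *
go(.621,-.1443,.026,88.2)"
```

```text
t 19.2 pos [ 0.6204 -0.1451  0.0591] tooly 88.0 tz [ 5.e-04  5.e-04 -1.e+00] tool delta [-0.0005  0.0008  0.0331]
rz -0.0027
```

Scaled: 0.014 m is 1.4, 0.012 m is 1.2.

```bash
python3 steer.py '[[[-0.05, 0.08, 1.4, 0, 0, 0], [0, 0, 1.2, 0, 0, 0], [0, 0, 0.6, 0, 0, 0], [0, 0, 0, 0, 0, 0], [0, 0, 0, 0, 0, 0]]]'|sed -n '2p;4p'
python3 steer.py '[[[0, 0, 0, 0, 0, 0], [0, 0, 0, 0, 0, 0], [0, 0, 0, 0, 0, 0], [0, 0, 0, 0, 0, 0], [0, 0, 0, 0, 0, 0]]]' 0.0 40 >/dev/null
python3 steer.py '[[[0, 0, 0, 0, 0, 0], [0, 0, 0, 0, 0, 0]]]'
python3 steer.py '[[[0, 0, -0.5, 0, 0, 0], [0, 0, -2, 0, 0, 0], [0, 0, -3.5, 0, 0, 0], [0, 0, -3.5, 0, 0, 0], [0, 0, 0, 0, 0, 0]]]' 
python3 -c "
from h import *
go(.6668,.2003,.1,105.1)"
```

```text
position: [0.6217, -0.144, 0.0267]
contact_force: [0.7, 0.1, -0.7]
time: 20.4
position: [0.6217, -0.1439, 0.0266]
tcp_rot: [0.001, 0.017, 1.0, 0.0]
contact_force: [-1.6, 0.9, 4.5]
opening: 0.507
grasp_force: 41.1
time: 20.9
position: [0.6234, -0.1446, 0.1259]
tcp_rot: [0.004, 0.017, 1.0, -0.001]
contact_force: [1.1, -0.7, -1.0]
opening: 0.503
grasp_force: 41.0
t 20.9 pos [ 0.6234 -0.1446  0.1259] tooly 88.1 tz [ 0.0071 -0.002  -1.    ] tool delta [-0.0317  0.3462  0.0255]
rz -0.2968
```

Scaled: 0.02 m is 2, 0.037 m is 3.7.

```bash
python3 steer.py '[[[-0.2, 2, 0, 0, 0, 0], [-0.35, 3.7, 0, 0, 0, 0], [-0.35, 3.7, 0, 0, 0, 0], [-0.35, 3.7, 0, 0, 0, 0], [-0.35, 3.7, 0, 0, 0, 0]]]'>/dev/null
python3 steer.py '[[[-0.35, 3.7, 0, 0, 0, 0], [-0.35, 3.7, 0, 0, 0, 0], [-0.35, 3.7, 0, 0, 0, 0], [-0.35, 3.7, 0, 0, 0, 0], [-0.15, 2, 0, 0, 0, 0]]]'>/dev/null
python3 steer.py '[[[0, 0, 0, 0, 0, -0.4], [0, 0, 0, 0, 0, -0.48], [0, 0, 0, 0, 0, -0.308], [0, 0, 2, 0, 0, 0], [0, 0, 0, 0, 0, 0]]]'
python3 -c "
from h import *
go(.6668,.2003,.0076,105.1)"
```

```text
time: 22.4
position: [0.6629, 0.1902, 0.0989]
tcp_rot: [-0.001, -0.131, 0.991, -0.0]
contact_force: [-1.0, 0.6, -1.1]
opening: 0.505
grasp_force: 41.0
t 22.4 pos [0.6629 0.1902 0.0989] tooly 105.1 tz [-2.9e-03 -4.0e-04 -1.0e+00] tool delta [-0.0066  0.0087  0.0913]
rz -0.0003
```

```bash
python3 steer.py '[[[-0.66, 0.87, 1, 0, 0, 0], [0, 0, 3, 0, 0, 0], [0, 0, 3, 0, 0, 0], [0, 0, 0, 0, 0, 0], [0, 0, 0, 0, 0, 0]]]'>/dev/null
python3 -c "
from h import *
go(.6668,.2003,.0076,105.1)"
```

```text
t 22.9 pos [0.6686 0.2013 0.0318] tooly 105.1 tz [ 7.e-04  3.e-04 -1.e+00] tool delta [ 0.002  -0.0006  0.0242]
rz 0.0001
```

```bash
python3 steer.py '[[[0.2, -0.06, 1, 0, 0, 0], [0, 0, 0.8, 0, 0, 0], [0, 0, 0.3, 0, 0, 0], [0, 0, 0, 0, 0, 0], [0, 0, 0, 0, 0, 0]]]'|sed -n '2p;4p'
python3 steer.py '[[[0, 0, 0.1, 0, 0, 0], [0, 0, 0, 0, 0, 0], [0, 0, 0, 0, 0, 0]]]'|sed -n '2p;4p'
```

```text
position: [0.6667, 0.1999, 0.0105]
contact_force: [0.1, 0.1, -0.3]
position: [0.6666, 0.1999, 0.0094]
contact_force: [1.0, 0.9, -0.8]
```

Scaled: 0.001 m is 0.1.

```bash
python3 steer.py '[[[0, 0, 0.1, 0, 0, 0], [0, 0, 0, 0, 0, 0], [0, 0, 0, 0, 0, 0]]]'|sed -n '2p;4p'
python3 steer.py '[[[0, 0, 0.05, 0, 0, 0], [0, 0, 0, 0, 0, 0]]]'|sed -n '2p;4p'
```

```text
position: [0.6665, 0.1999, 0.0083]
contact_force: [-0.1, 0.3, -1.3]
position: [0.6665, 0.1999, 0.0077]
contact_force: [0.2, 0.3, -1.1]
```

```bash
python3 steer.py '[[[0, 0, 0.04, 0, 0, 0], [0, 0, 0, 0, 0, 0]]]'|sed -n '2p;4p'
```

```text
position: [0.6666, 0.1999, 0.0077]
contact_force: [-2.5, -0.8, 3.9]
```

Contact made. Releasing and returning for the V-block.

Careful with the scale: shifts go in cm and turns go in units of 0.25 rad. That gives: -0.04 m is -4, -0.02 m is -2, 0.15 rad is 0.6.

```bash
python3 steer.py '[[[0, 0, 0, 0, 0, 0], [0, 0, 0, 0, 0, 0], [0, 0, 0, 0, 0, 0], [0, 0, 0, 0, 0, 0], [0, 0, 0, 0, 0, 0]]]' 1.0|sed -n '2p;4,5p'
python3 steer.py '[[[0, 0, -2, 0, 0, 0], [0, 0, -4, 0, 0, 0], [0, 0, -4, 0, 0, 0], [0, 0, -2, 0, 0, 0.6], [0, 0, 0, 0, 0, 0.588]]]'
python3 -c "
from h import *
go(.6236,-.146,.12,88)"
```

```text
position: [0.6665, 0.1999, 0.0073]
contact_force: [-1.1, 0.0, -0.3]
opening: 1.0
time: 25.4
position: [0.6679, 0.2001, 0.1311]
tcp_rot: [0.003, 0.02, 1.0, 0.001]
contact_force: [0.1, 0.3, 0.8]
opening: 1.001
grasp_force: 0.0
t 25.4 pos [0.6679 0.2001 0.1311] tooly 87.8 tz [ 0.0061  0.0012 -1.    ] tool delta [ 0.0309 -0.3476  0.0104]
rz -0.0041
```

Scaled: -0.0435 m is -4.35, 0.004 m is 0.4.

```bash
python3 steer.py '[[[0.4, -4.35, 0, 0, 0, 0], [0.4, -4.35, 0, 0, 0, 0], [0.4, -4.35, 0, 0, 0, 0], [0.4, -4.35, 0, 0, 0, 0], [0.4, -4.35, 0, 0, 0, 0]]]'>/dev/null
python3 steer.py '[[[0.4, -4.35, 0, 0, 0, 0], [0.4, -4.35, 0, 0, 0, 0], [0.4, -4.35, 0, 0, 0, 0], [0, 0, 0, 0, 0, 0], [0, 0, 0, 0, 0, 0]]]'
python3 - <<'E'
from h import *
go(.6236,-.146,.004,88); im,c=snap('wrist','w6'); print(proj(c,[(.6236,-.146,.024)]))
a=cv2.resize(im[130:250,260:380,::-1],(540,540),interpolation=cv2.INTER_CUBIC)
im2,c=snap('wrist','w6b'); 
cv2.imwrite('pics/w6c.png',a)
E
```

```text
time: 26.4
position: [0.6227, -0.1478, 0.1272]
tcp_rot: [0.0, 0.018, 1.0, 0.0]
contact_force: [-0.1, 0.6, 0.5]
opening: 1.002
grasp_force: 0.0
t 26.4 pos [ 0.6227 -0.1478  0.1272] tooly 88.0 tz [ 8.e-04  5.e-04 -1.e+00] tool delta [-0.0008  0.0017  0.1232]
rz -0.0002
[[320.28738614 199.92919526]]
```

View pics/w6c.png

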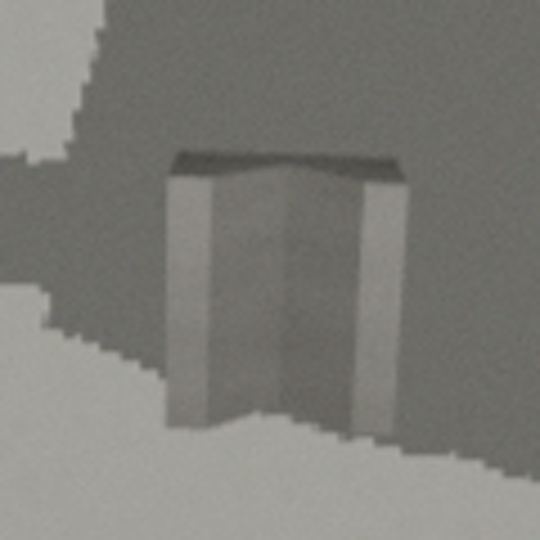

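V-block centre is at crop (283,305), so about (0.6218, −0.1444), turned roughly −3.7°. Gripping across its 44 mm faces.

```bash
python3 steer.py '[[[0.1, 0.34, 1, 0, 0, 0.112], [0, 0, 3.5, 0, 0, 0], [0, 0, 3.5, 0, 0, 0], [0, 0, 1, 0, 0, 0], [0, 0, 0, 0, 0, 0]]]'>/dev/null
python3 -c "
from h import *
go(.6218,-.1444,.006,86.4)"
```

```text
t 27.0 pos [ 0.6215 -0.1423  0.0364] tooly 86.6 tz [-0.0014  0.0012 -1.    ] tool delta [-0.0005 -0.0022  0.0304]
rz 0.0027
```

```bash
python3 steer.py '[[[-0.05, -0.22, 1.2, 0, 0, 0], [0, 0, 1.2, 0, 0, 0], [0, 0, 0.6, 0, 0, 0], [0, 0, 0, 0, 0, 0], [0, 0, 0, 0, 0, 0]]]'|sed -n '2p;4p'
python3 steer.py '[[[0, 0, 0, 0, 0, 0], [0, 0, 0, 0, 0, 0], [0, 0, 0, 0, 0, 0], [0, 0, 0, 0, 0, 0], [0, 0, 0, 0, 0, 0]]]' 0.0 60 >/dev/null
python3 steer.py '[[[0, 0, 0, 0, 0, 0], [0, 0, 0, 0, 0, 0]]]'
python3 steer.py '[[[0, 0, -0.5, 0, 0, 0], [0, 0, -2, 0, 0, 0], [0, 0, -3, 0, 0, 0], [0, 0, -1.5, 0, 0, 0], [0, 0, 0, 0, 0, 0]]]' 
python3 -c "
from h import *
go(.5305,.0152,.1,87.5)"
```

```text
position: [0.6226, -0.1457, 0.0075]
contact_force: [-0.0, -0.3, -1.3]
time: 28.2
position: [0.6227, -0.1457, 0.0078]
tcp_rot: [0.001, 0.031, 1.0, 0.0]
contact_force: [-0.9, 0.7, 5.4]
opening: 0.499
grasp_force: 61.9
time: 28.7
position: [0.6235, -0.1461, 0.0794]
tcp_rot: [0.002, 0.031, 1.0, -0.0]
contact_force: [0.2, -0.5, -2.1]
opening: 0.497
grasp_force: 61.6
t 28.7 pos [ 0.6235 -0.1461  0.0794] tooly 86.5 tz [ 4.1e-03 -9.0e-04 -1.0e+00] tool delta [ 0.1026  0.1552 -0.0211]
rz -0.0177
```

Scaled: 0.03 m is 3, 0.02 m is 2, -0.018 rad is -0.072.

```bash
python3 steer.py '[[[1, 1.6, 0, 0, 0, -0.072], [2, 3, 0, 0, 0, 0], [2, 3, 0, 0, 0, 0], [2, 3, 0, 0, 0, 0], [2, 3, 0, 0, 0, 0]]]'>/dev/null
python3 steer.py '[[[1.2, 1.8, 1, 0, 0, 0], [0, 0, 2, 0, 0, 0], [0, 0, 1, 0, 0, 0], [0, 0, 0, 0, 0, 0], [0, 0, 0, 0, 0, 0]]]'
python3 -c "
from h import *
go(.5312,.0152,.0128,87.5)"
```

```text
time: 29.7
position: [0.5276, 0.0124, 0.0371]
tcp_rot: [0.0, 0.022, 1.0, 0.0]
contact_force: [0.2, -0.4, -1.8]
opening: 0.499
grasp_force: 61.5
t 29.7 pos [0.5276 0.0124 0.0371] tooly 87.5 tz [ 3.e-04  3.e-04 -1.e+00] tool delta [-0.0034  0.0029  0.0243]
rz -0.0003
```

```bash
python3 steer.py '[[[-0.34, 0.29, 1, 0, 0, 0], [0, 0, 0.8, 0, 0, 0], [0, 0, 0.2, 0, 0, 0], [0, 0, 0, 0, 0, 0], [0, 0, 0, 0, 0, 0]]]'|sed -n '2p;4p'
python3 steer.py '[[[0, 0, 0.15, 0, 0, 0], [0, 0, 0, 0, 0, 0], [0, 0, 0, 0, 0, 0]]]'|sed -n '2p;4p'
```

```text
position: [0.5311, 0.0155, 0.0173]
contact_force: [-0.2, 0.0, -2.3]
position: [0.5311, 0.0155, 0.0158]
contact_force: [0.4, 1.2, -0.5]
```

```bash
python3 steer.py '[[[0, 0, 0.1, 0, 0, 0], [0, 0, 0, 0, 0, 0]]]'|sed -n '2p;4p'
```

```text
position: [0.531, 0.0155, 0.0147]
contact_force: [-0.0, 0.7, -2.5]
```

Scaled: 0.001 m is 0.1.

```bash
python3 steer.py '[[[0, 0, 0.1, 0, 0, 0], [0, 0, 0, 0, 0, 0]]]'|sed -n '2p;4p'
python3 steer.py '[[[0, 0, 0.05, 0, 0, 0], [0, 0, 0, 0, 0, 0]]]'|sed -n '2p;4p'
```

```text
position: [0.531, 0.0156, 0.0136]
contact_force: [0.5, 0.0, -3.0]
position: [0.531, 0.0155, 0.0132]
contact_force: [0.4, 0.3, -2.2]
```

```bash
python3 steer.py '[[[0, 0, 0.06, 0, 0, 0], [0, 0, 0, 0, 0, 0]]]'|sed -n '2p;4p'
```

```text
position: [0.5311, 0.0155, 0.0128]
contact_force: [-1.8, 0.0, 3.5]
```

Scaled: -0.05 m is -5, -0.04 m is -4.

```bash
python3 steer.py '[[[0, 0, 0, 0, 0, 0], [0, 0, 0, 0, 0, 0], [0, 0, 0, 0, 0, 0], [0, 0, 0, 0, 0, 0], [0, 0, 0, 0, 0, 0]]]' 1.0|sed -n '2p;4,5p'
python3 steer.py '[[[0, 0, -2, 0, 0, 0], [0, 0, -4, 0, 0, 0], [0, 0, -5, 0, 0, 0], [0, 0, -5, 0, 0, 0], [0, 0, -5, 0, 0, 0]]]'>/dev/null
python3 steer.py '[[[4, -4, 0, 0, 0, 0], [3, -4, 0, 0, 0, 0], [3, -4, 0, 0, 0, 0], [3, -4, 0, 0, 0, 0], [3, -4, 0, 0, 0, 0]]]'>/dev/null
python3 steer.py '[[[2, -4, 0, 0, 0, 0], [1, -4, 0, 0, 0, 0], [0, -4, 0, 0, 0, 0], [0, -4, 0, 0, 0, 0], [0, 0, 0, 0, 0, 0]]]'
python3 - <<'E'
from h import *
im,c=snap('top','t7')
a=cv2.resize(im[130:290,205:465,::-1],(780,480),interpolation=cv2.INTER_CUBIC)
cv2.imwrite('pics/t7c.png',a)
f=lambda P:((proj(c,[P])[0]-[205,130]+.5)*3-.5).round(0)
for n,P in dict(V=(.5305,.0152,.029),disc=(.4685,-.2065,.027),blk=(.6668,.2003,.023),bush=(.4528,.2545,.034)).items(): print(n,f(P))
E
```

```text
position: [0.531, 0.0155, 0.0126]
contact_force: [0.3, 0.3, -0.0]
opening: 1.002
time: 33.3
position: [0.3299, -0.3355, 0.2219]
tcp_rot: [0.0, 0.023, 1.0, -0.0]
contact_force: [-0.5, 0.6, 0.3]
opening: 1.002
grasp_force: 0.0
V [391. 282.]
disc [679. 388.]
blk [171.  93.]
bush [ 64. 357.]
```

View pics/t7c.png

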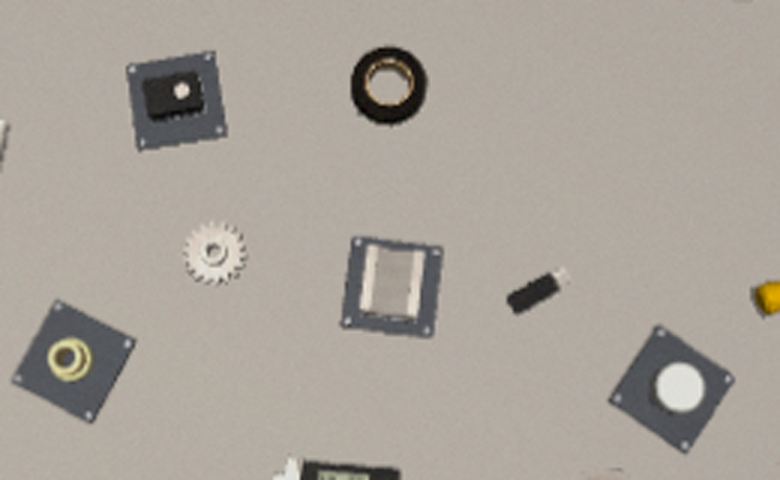

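All pieces are where expected: V (391,282), puck (680,387), block (173,93), bush (68,358). I'll check the turn of the block and V-block numerically.

```bash
python3 - <<'E'
from h import *
c=arm.get_calibration('top'); im=cv2.imread('pics/t7.png'); g=cv2.cvtColor(im,cv2.COLOR_BGR2GRAY)
f=lambda uv:(np.array(uv,float)+.5)/3-.5+[205,130]
def rep(n,P): 
    r=cv2.minAreaRect((P[:,:2]*1000).astype(np.float32));print(n,np.round(r[0],1),np.round(r[1],1),round(r[2],1))
rep('plate screws',ray(c,f([(131,70),(208,58),(219,130),(141,142)]),.005))
w=g[145:177,240:290]
m=np.zeros_like(g);m[145:177,243:285]=(g[145:177,243:285]<48)*255
k=max(cv2.findContours(m,0,1)[0],key=cv2.contourArea);rep('block',ray(c,k.reshape(-1,2),.023))
rep('V plate screws',ray(c,f([(357,243),(437,248),(427,330),(347,323)]),.005))
rep('V top',ray(c,f([(364,244),(425,249),(417,319),(359,313)]),.029))
E
```

```text
plate screws [666.7 200. ] [61.3 63.5] 14.0
block [664.5 198.3] [33.  43.3] 14.7
V plate screws [531.6  13.9] [62.7 67. ] 87.8
V top [531.1  15. ] [53.9 46.7] 0.0
```

```bash
python3 -c "
from bench import arm
print(arm.hand_in())"
```

```text
the job is handed in; nothing more can be done
None
```

All four pieces were set down gently and stand free on their own plates. By the final top view they sit within about 3 mm of centre and the two blocks within about 3° of their outlines. The job was handed in at about 33 s of the 120 s; the hand-in returned no verdict.

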